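Draw the spring-catch bolt on the workshop chest

TASK

Unlock the grey equipment chest: press its long spring catch paddle down with one fingertip and, keeping it down all the way, push the upright tab of the bolt beside it with the other finger until the bolt is fully drawn out of its keeper. Then let go, so that the paddle springs back up and locks the bolt open. Only press and push, never squeeze or force the bolt, and leave the padlock, the flask and the carton where they stand.

Things in the scene. Friction and masses are not known exactly. Their poses are not given: they have to be found in the camera images.
- chest: Grey steel chest, 250 (its x) x 380 (its y) x 100 mm high, fixed; origin at the centre of its underside, z up. On its flat top the bolt (steel rod with upright tab, centre line at chest x = +30 mm) and the catch paddle (long aluminium strip, x = -25 mm, the robot's side) lie side by side along chest y, 55 mm apart. Rod, guides and keeper (y = -147 mm) stay under 14 mm above the top.
- bolt (a joint): Sliding bolt, m: 0 = shut in the keeper, 0.066 = end stop; slides to the chest's +y, friction about 2.5 N, stays where left; starts in 0 to 0.005. With the catch up, the comb on the rod blocks it at 0.006. Letting the paddle up on the way drops the catch between the teeth and fails the job. From 0.054 on it is fully drawn and the catch can rise behind the last tooth.
- catch (a joint): Spring catch, m: 0 = up, 0.010 = fully down (stop). It moves straight down under the paddle, taking about 2 N to start and 6 N fully down, and springs back up by itself. The bolt is free to slide when it is 0.006 or more.
- paddle (a point): Centre of the top face of the catch paddle, a flat strip 28 mm wide (chest x) and 170 mm long (chest y), its top 28 mm above the chest's top when up, 18 mm when down. It may be pressed anywhere along its length, and a finger can slide along it. Moves down with the catch.
- tab (a point): Centre of the pushing face (the one looking to chest -y) of the bolt's upright tab, 34 mm above the chest's top. The tab is 28 mm wide (chest x), 8 mm thick (chest y, lying on the +y side of this point) and reaches from 10 to 56 mm above the chest's top. Moves with the bolt. Behind it (towards -y) nothing stands over 14 mm high.
- padlock_mid (a point): Brass padlock standing loose on the chest's top beyond the bolt, near its keeper end (chest x 70 to 98 mm, y -145 to -75 mm), 22 x 44 mm, 62 mm high with its shackle; the point is 17 mm above its underside. Leave alone.
- flask: Blue drinking flask, 72 mm diameter, 220 mm high, standing loose on the table to the left of the chest (+y); origin under its centre. Leave alone.
- carton: Small open white carton, 90 x 110 mm, 55 mm high, loose on the table to the right of the chest (-y); origin under its centre. Leave alone.

How it is judged:
By the outcome, as a careful person would: the job done as asked, in the order asked, and still so for the second after the job is handed in, with the robot touching nothing.
It also fails if it takes over 35 s, if anything falls off the work surface, if the arm or the gripper's body presses on something with over 40 N, if the wrist force passes 120 N, or if a joint passes its speed limit or range.

ROBOT

A 6-joint arm with a two-finger parallel gripper is mounted at the origin on the work surface. World frame = base frame: x ahead of the robot, y to its left, z up, the work surface at z = 0. Lengths are in m, angles in degrees, forces in N, time in s.
With the tool pointing down it reaches from about 0.3 to 0.75 m from the base axis. Payload 8.5 kg.
Tool frame: the origin (TCP) lies between the finger pads; the fingertips stand env.finger_overhang ahead of it and the grasp point (between the pads) lies 2 mm behind it (env.finger_overhang is the distance from the TCP to the fingertips, in m); z points along the fingers, y is the line along which they close (so a half turn about z gives the same grasp; the last joint's range is limited). The gripper opens to 85 mm and grips with 20 to 120 N. Pads are 22 mm wide; open, the fingers measure 114 mm over their backs; the gripper's body (76 mm by 85 mm) begins 54 mm behind the grasp point. The pads swing forward as they close: fully open they stand 13 mm farther back than shut.
Start: joints at [53.096, 21.807, 74.336, -0, 83.858, -12.336], TCP at [0.229, 0.5, 0.248] pointing down, gripper open.
Joint ranges: [-178.18, 178.18], [-50.72, 133.34], [12.68, 142.11], [-81.47, 261.47], [9.98, 163.14], [-165.26, 165.26]. Speed limits (degrees/s): [136.94, 136.94, 180, 180, 180, 180].

INTERFACE

Orientations are given as a 3x3 rotation matrix whose columns are the frame's x, y, z axes.
In Python, from rig import env gives the robot as it stands. The module is installed in compiled form; this text tells all that it offers.
- The arm moves only by the tool jog_arm, never from a script. Its arguments are lists of equal length, an entry for each row: "hand": the finger opening in m, from 0 to 0.0854; "travel": the shift along the world's x, y, z in m, a list of three; "yaw": the turn about the world's z in rad. A call has exactly 5 rows; each row shifts and turns the commanded pose from where the row before left it; what a row does not reach is not made up. A row lasts 1/8 s, in which the tool goes at most 62.5 mm and 10.7 degrees, less where a joint would pass 70% of its speed; a pose out of reach is approached as far as the arm can. A call is refused whole if a number of a shift passes 0.0625 or a number of a turn 0.188, either way. A call with a gripper value outside its range is refused whole. The fingers move at their own pace and stop on an object; "grip_force" is the grip in N (left out, the last holds). Time passes only in rows, so rows that do not move let the fingers close, or fill a call up. It gives the time, the measured TCP pose, the force, the opening and the grip force at its end, in the units of the state.
- env.observe(): the state, without advancing time (a new reading comes with each control period).
- env.get_image(name): name is "side" or "top" or "wrist"; returns the picture (384x512x3 uint8, red, green, blue); there is no depth.
- env.calibration(name): a dict with "fx", "fy", "cx", "cy" (pixels), "position" and "rotation" of the camera in the world; the wrist camera has in their place "hand_eye" (4x4, takes a point from camera to tool coordinates, whose origin is the TCP and whose axes are the flange's). Camera axes: x right, y down, z forward; pixel columns grow to the right and rows downward; lengths in m; the calibration is good to about 2 mm. A picture is of the moment at which its call begins: read the wrist's pose just before it. calibration takes no time and is no camera call.
- env.close_job(): hands the job in; it is judged then, once.
The state is a dict: "time_s": time; "q": joint angles; "qvel": joint speeds; "joint_efforts": joint torques, N m; "position": TCP position; "tool_rot": TCP orientation; "ft_force": force on the tool from outside, world axes, zero at the start; "wrist_torque": the same for the moment, N m; "grip_width": finger opening in m; "gripper_force": force on a finger pad.
Only numpy, scipy, OpenCV 4.12 (cv2) and the standard library are available. Lean on these libraries where they do the work, as an engineer would, in place of code of your own. Each camera call takes 0.05 s, during which the arm holds its last target. There are 200 camera calls.

## Working session

There is one attempt and no reset: what is moved stays moved. The work goes in short steps, Python scripts to look and compute and a tool call to move; the robot and the scene stay as the last step left them, time stands still between calls to the robot, and variables do not carry over. Pictures are saved under pics/ and viewed, at most 10 in all, crops included, and the job is handed in when it is done.

Besides the shell and the picture viewer there is one more tool, called as name(argument=value, ...) on one line, values as JSON. jog_arm: Moves the arm, as the interface text tells. Its arguments: {"type":"object","properties":{"hand":{"type":"array"},"travel":{"type":"array"},"yaw":{"type":"array"},"grip_force":{"type":"number"}},"required":["hand","travel","yaw"]}

```bash
mkdir -p pics
python3 - <<'E'
from rig import env
import cv2,numpy as np
print(env.finger_overhang)
for n in("top","side"):
    c=env.calibration(n);print(n,{k:np.round(v,4).tolist() for k,v in c.items()})
    cv2.imwrite(f"pics/{n}0.png",env.get_image(n)[:,:,::-1])
print(env.calibration("wrist"))
s=env.observe();print(s)
E
```

```text
0.017
top {'fx': 461.0405, 'fy': 461.0405, 'cx': 261.3945, 'cy': 192.921, 'position': [0.3188, 0.0051, 1.508], 'rotation': [[-0.0042, -0.9814, 0.1918], [-0.9999, 0.0021, -0.0111], [0.0105, -0.1919, -0.9814]]}
side {'fx': 452.9643, 'fy': 452.9643, 'cx': 259.1392, 'cy': 185.7378, 'position': [0.171, -0.8837, 1.0596], 'rotation': [[0.893, -0.3102, 0.326], [-0.45, -0.6187, 0.644], [0.002, -0.7218, -0.6921]]}
{'fx': 304.3261699936736, 'fy': 304.3261699936736, 'cx': 254.44214946389766, 'cy': 188.70080474130944, 'hand_eye': array([[ 1.87232974e-04, -9.61994903e-01, -2.73067337e-01,
         7.00135869e-02],
       [ 9.99999121e-01, -1.78283396e-04,  1.31374382e-03,
         2.30790501e-04],
       [-1.31249824e-03, -2.73067343e-01,  9.61994025e-01,
        -1.25520454e-01],
       [ 0.00000000e+00,  0.00000000e+00,  0.00000000e+00,
         1.00000000e+00]])}
{'time_s': 0.1, 'q': array([ 5.30966731e+01,  2.18385986e+01,  7.43779633e+01, -1.77873173e-04,
        8.38579110e+01, -1.23358391e+01]), 'qvel': array([-0.03409948, -0.034738  , -0.20062316,  0.00281325,  0.09912594,
        0.12138483]), 'joint_efforts': array([ 3.15492849e-03, -4.49219334e+01, -2.31654114e+01, -2.13233898e-04,
        3.69598885e-03,  7.50054951e-08]), 'position': array([0.22853355, 0.50002121, 0.24777414]), 'tool_rot': array([[-9.09472211e-01,  4.15763986e-01, -7.78016804e-04],
       [ 4.15764623e-01,  9.09471656e-01, -1.04123621e-03],
       [ 2.74675714e-04, -1.27044726e-03, -9.99999155e-01]]), 'ft_force': array([0.06307948, 0.59812793, 0.25081109]), 'wrist_torque': array([-0.0181096 ,  0.00236603, -0.03736843]), 'gripper_force': 0.0, 'grip_width': 0.08534846556464694}
```

View pics/top0.png

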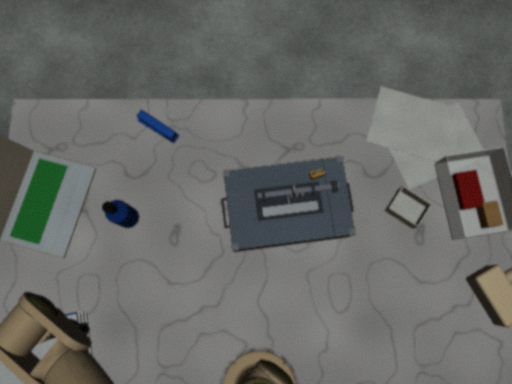

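View pics/side0.png

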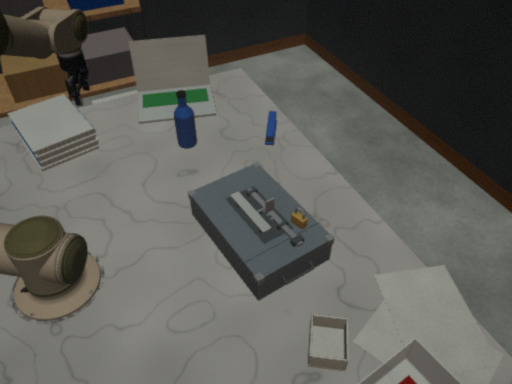

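The top view shows the chest with corners at about (224,170), (345,157), (355,234) and (234,250). The paddle is near (290,210), the padlock near (317,174), the flask near (122,213) and the carton near (407,207). In the side view the tab is near (269,204), the padlock near (300,218) and the paddle near (250,211).

```bash
cat > h.py <<'E'
import numpy as np,cv2
from rig import env
def ray(n,uv,pose=None):
    c=env.calibration(n)
    if n=="wrist":
        p,R=pose;H=c["hand_eye"];o=p+R@H[:3,3];R=R@H[:3,:3]
    else: o,R=np.array(c["position"]),np.array(c["rotation"])
    return o,R@np.array([(uv[0]-c["cx"])/c["fx"],(uv[1]-c["cy"])/c["fy"],1])
def onz(n,uv,z,pose=None):
    o,d=ray(n,uv,pose);return o+d*(z-o[2])/d[2]
E
python3 - <<'E'
from h import *
t=cv2.imread("pics/top0.png");s=cv2.imread("pics/side0.png")
cs=[(224,170),(345,157),(355,234),(234,250)]
P=np.array([onz("top",c,.1)[:2] for c in cs]);print(P.round(3),P.mean(0).round(3))
e=[np.linalg.norm(P[i]-P[(i+1)%4]).round(3) for i in range(4)];print(e)
g=cv2.cvtColor(t,cv2.COLOR_BGR2GRAY);m=np.zeros_like(g);m[185:225,255:330]=(g[185:225,255:330]>140)*255
print(g[185:225,255:330].max())
k=max(cv2.findContours(m,0,1)[0],key=cv2.contourArea);r=cv2.minAreaRect(k)
b=np.array([onz("top",q,.128) for q in cv2.boxPoints(r)]);print(r,b.round(3),onz("top",r[0],.128))
cv2.imwrite("pics/c1.png",np.hstack([cv2.resize(t[150:255,215:365],None,fx=2.6,fy=2.6,interpolation=2)[:270],cv2.resize(s[160:263,190:335],None,fx=2.6,fy=2.6,interpolation=2)[:260].copy() if 0 else cv2.resize(s[160:295,185:335],(390,351))[:270]]))
E
```

```text
[[ 0.668  0.106]
 [ 0.709 -0.276]
 [ 0.465 -0.297]
 [ 0.418  0.073]] [ 0.565 -0.098]
[np.float64(0.385), np.float64(0.245), np.float64(0.373), np.float64(0.252)]
136Traceback (most recent call last):
  File "<stdin>", line 8, in <module>
ValueError: max() iterable argument is empty
```

Run:
```python
from h import *
t=cv2.imread("pics/top0.png");s=cv2.imread("pics/side0.png")
g=cv2.cvtColor(t,cv2.COLOR_BGR2GRAY);m=np.zeros_like(g);m[185:225,255:330]=(g[185:225,255:330]>105)*255
k=max(cv2.findContours(m,0,1)[0],key=cv2.contourArea);r=cv2.minAreaRect(k)
b=np.array([onz("top",q,.128) for q in cv2.boxPoints(r)]);print(r,b.round(3),onz("top",r[0],.128))
cv2.imwrite("pics/c1.png",np.hstack([cv2.resize(t[150:255,215:365],(390,273),interpolation=2),cv2.resize(s[175:280,185:335],(390,273),interpolation=2)]))
```

```text
((289.9062194824219, 208.26846313476562), (7.8333210945129395, 54.833251953125), 82.69424438476562) [[ 0.542 -0.013  0.128]
 [ 0.563 -0.178  0.128]
 [ 0.539 -0.181  0.128]
 [ 0.519 -0.016  0.128]] [ 0.54093095 -0.09669453  0.128     ]
```

View pics/c1.png

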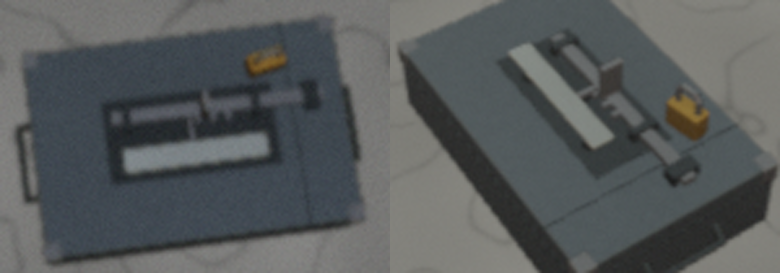

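The paddle centre comes out at (0.541, -0.097) and the chest at (0.565, -0.098) with 6.9° yaw. The 55 mm spacing and the sizes agree with those figures. Next I move above the chest with the finger centre distance near 55 mm, which means an opening of about 41 mm.

jog_arm(hand=[0.041,0.041,0.041,0.041,0.041], travel=[[0.023,-0.044,0],[0.023,-0.044,0],[0.023,-0.044,0],[0.023,-0.044,0],[0.023,-0.044,0]], yaw=[-0.068,-0.068,-0.068,-0.068,-0.068], grip_force=20)

```text
time_s: 0.72
position: [0.344, 0.2787, 0.2482]
tool_rot: [[-0.717, 0.697, -0.0], [0.697, 0.717, -0.0], [0.0, -0.0, -1.0]]
ft_force: [0.7, 0.8, -0.2]
grip_width: 0.0411
gripper_force: 0.0
```

jog_arm(hand=[0.041,0.041,0.041,0.041,0.041], travel=[[0.023,-0.044,0],[0.023,-0.044,0],[0.023,-0.044,0],[0.023,-0.044,0],[0.023,-0.044,0]], yaw=[-0.068,-0.068,-0.068,-0.068,-0.068])

```text
time_s: 1.35
position: [0.4591, 0.0586, 0.2482]
tool_rot: [[-0.444, 0.896, -0.0], [0.896, 0.444, 0.0], [0.0, -0.0, -1.0]]
ft_force: [-0.4, -0.1, -0.3]
grip_width: 0.0413
gripper_force: 0.0
```

jog_arm(hand=[0.041,0.041,0.041,0.041,0.041], travel=[[0.023,-0.044,0],[0.023,-0.044,0],[0.023,-0.044,0],[0.023,-0.044,0],[0.023,-0.044,0]], yaw=[-0.068,-0.068,-0.068,-0.068,-0.068])

```text
time_s: 1.98
position: [0.5741, -0.1613, 0.2479]
tool_rot: [[-0.119, 0.993, -0.001], [0.993, 0.119, 0.0], [0.001, -0.001, -1.0]]
ft_force: [1.0, 0.4, 0.4]
grip_width: 0.0408
gripper_force: 0.0
```

Run:
```python
from h import *
s=env.observe();np.savez("pose1",p=s["position"],R=s["tool_rot"])
im=env.get_image("wrist")[:,:,::-1];cv2.imwrite("pics/w1.png",im)
print(s["position"],s["tool_rot"],s["grip_width"],s["ft_force"],s["time_s"],s["q"])
```

```text
[ 0.57411484 -0.16133077  0.24794009] [[-1.19216070e-01  9.92868113e-01 -6.62245295e-04]
 [ 9.92868187e-01  1.19216389e-01  4.64381382e-04]
 [ 5.40019959e-04 -6.02160562e-04 -9.99999673e-01]] 0.04083483439635865 [0.97774066 0.38010969 0.4242607 ] 1.975 [-2.70618388e+01  2.65668368e+01  6.65712677e+01  6.44078940e-03
  8.69077900e+01 -3.39090611e+01]
```

View pics/w1.png

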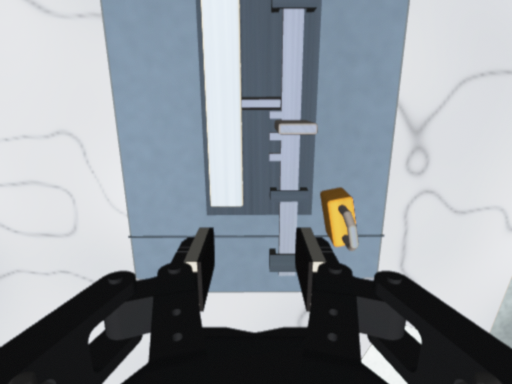

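The wrist view shows the paddle's near end at about (210–243, 206). The tab's top face spans about (277–316, 123–134), and the rod runs along column 288. The padlock is at (340,215) and the fingertips at (205,235) and (305,235).

Run:
```python
from h import *
d=np.load("pose1.npz");po=(d["p"],d["R"])
a=np.deg2rad(6.87);u=np.array([np.cos(a),np.sin(a)]);v=np.array([-u[1],u[0]]);T=d["p"][:2]
def f(l,uv,z):
    q=onz("wrist",uv,z,po)[:2];print(l,q.round(4),"rel TCP chest-x,y",((q-T)@u).round(4),((q-T)@v).round(4))
for l,uv,z in[("tabL",(277,133.5),.156),("tabR",(316,133),.156),("tab back",(296,123),.156),("padL",(210,206),.128),("padR",(243,206),.128),("padLtop",(201,2),.128),("padRtop",(239,2),.128),("keeper",(284,262),.112),("tipL",(209,232),.231),("tipR",(301,232),.231),("rodL",(283,100),.11),("rodR",(302,100),.11)]:f(l,uv,z)
m=onz("top",(294.2,188.5),.145)[:2];print(((m-T)@u),((m-T)@v))
im=cv2.imread("pics/w1.png");g=cv2.cvtColor(im,6)
print(g[112:145,296],g[150,190:250:1])
```

```text
tabL [ 0.5836 -0.1109] rel TCP chest-x,y 0.0155 0.0489
tabR [ 0.6109 -0.1073] rel TCP chest-x,y 0.043 0.0493
tab back [ 0.5958 -0.1021] rel TCP chest-x,y 0.0286 0.0562
padL [ 0.5379 -0.1806] rel TCP chest-x,y -0.0383 -0.0148
padR [ 0.5658 -0.1772] rel TCP chest-x,y -0.0102 -0.0148
padLtop [ 0.5191 -0.0278] rel TCP chest-x,y -0.0386 0.1391
padRtop [ 0.5461 -0.0246] rel TCP chest-x,y -0.0115 0.1391
keeper [ 0.611  -0.2344] rel TCP chest-x,y 0.0279 -0.0769
tipL [ 0.5499 -0.1574] rel TCP chest-x,y -0.0235 0.0068
tipR [ 0.5962 -0.1519] rel TCP chest-x,y 0.0231 0.0067
rodL [ 0.5886 -0.087 ] rel TCP chest-x,y 0.0233 0.0721
rodR [ 0.6043 -0.0851] rel TCP chest-x,y 0.0391 0.072
0.03052638370854083 0.04863737668077723
[182 182 183 183 182 182 177 153 103  70  78 120 163 182 188 188 189 188
 189 188 183 171 152 167 179 182 183 183 183 183 183 183 183] [150 150 150 149 148 148 148 148 148 148 149 147 142 121 100  95 100 144
 212 229 233 234 234 233 233 234 235 235 235 236 236 236 235 233 233 232
 233 234 235 235 235 235 235 235 233 233 233 233 232 229 222 193 125  91
  91  93  95  92  91  91]
```

jog_arm(hand=[0.041,0.041,0.041,0.041,0.041], travel=[[-0.0006,0.026,0],[0,0,-0.031],[0,0,-0.031],[0,0,-0.031],[0,0,0]], yaw=[0,0,0,0,0])

```text
time_s: 2.65
position: [0.5721, -0.1333, 0.1533]
tool_rot: [[-0.122, 0.993, -0.005], [0.993, 0.122, 0.002], [0.003, -0.004, -1.0]]
ft_force: [-0.3, -0.3, 1.3]
grip_width: 0.0411
gripper_force: 0.0
```

jog_arm(hand=[0.041,0.041,0.041,0.041,0.041], travel=[[0,0,-0.003],[0,0,-0.003],[0,0,-0.003],[0,0,0],[0,0,0]], yaw=[0,0,0,0,0])

```text
time_s: 3.28
position: [0.5731, -0.1338, 0.1465]
tool_rot: [[-0.122, 0.993, 0.0], [0.993, 0.122, -0.0], [-0.0, 0.0, -1.0]]
ft_force: [-0.1, -0.1, -0.2]
grip_width: 0.0409
gripper_force: 0.0
```

Run:
```python
from h import *
s=env.observe();print(s["position"],s["ft_force"],s["time_s"])
w=env.get_image("wrist")[:,:,::-1];d=env.get_image("side")[:,:,::-1]
cv2.imwrite("pics/w2.png",np.hstack([cv2.resize(w,(400,300)),cv2.resize(d[140:260,190:350],(400,300),interpolation=2)]))
```

```text
[ 0.57313218 -0.1338411   0.14649473] [-0.13400263 -0.11477717 -0.19475792] 3.275
```

View pics/w2.png

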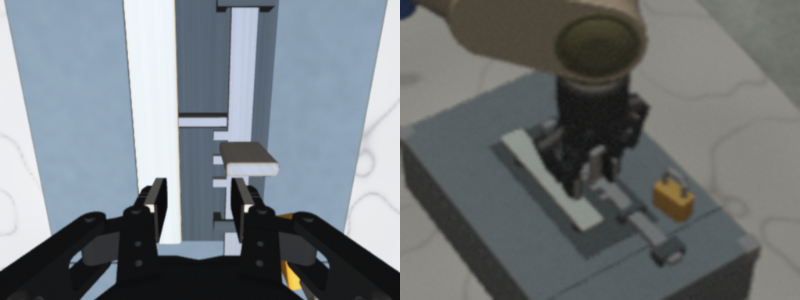

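The wrist half shows the left finger above the paddle and the right finger behind the tab, which is near (248,165), with a gap between them. The padlock stands clear. Now I press down gently.

jog_arm(hand=[0.041,0.041,0.041,0.041,0.041], travel=[[0,0,-0.002],[0,0,-0.002],[0,0,-0.002],[0,0,0],[0,0,0]], yaw=[0,0,0,0,0])

```text
time_s: 4.0
position: [0.5731, -0.1338, 0.1405]
tool_rot: [[-0.122, 0.993, 0.0], [0.993, 0.122, -0.0], [-0.0, 0.0, -1.0]]
ft_force: [-0.9, -0.1, 4.1]
grip_width: 0.0412
gripper_force: 1.7
```

jog_arm(hand=[0.041,0.041,0.041,0.041,0.041], travel=[[0,0,-0.001],[0,0,-0.001],[0,0,-0.001],[0,0,0],[0,0,0]], yaw=[0,0,0,0,0])

```text
time_s: 4.62
position: [0.5731, -0.1339, 0.1374]
tool_rot: [[-0.122, 0.993, 0.0], [0.993, 0.122, -0.0], [-0.0, 0.0, -1.0]]
ft_force: [-0.2, 0.9, 4.3]
grip_width: 0.0411
gripper_force: 2.3
```

jog_arm(hand=[0.041,0.041,0.041,0.041,0.041], travel=[[0,0,-0.001],[0,0,-0.001],[0,0,0],[0,0,0],[0,0,0]], yaw=[0,0,0,0,0])

```text
time_s: 5.25
position: [0.5731, -0.1338, 0.1354]
tool_rot: [[-0.122, 0.993, 0.0], [0.993, 0.122, -0.0], [-0.0, 0.0, -1.0]]
ft_force: [-0.4, -0.2, 5.4]
grip_width: 0.041
gripper_force: 2.7
```

jog_arm(hand=[0.041,0.041,0.041,0.041,0.041], travel=[[0,0,-0.001],[0,0,0],[0,0,0],[0,0,0],[0,0,0]], yaw=[0,0,0,0,0])

```text
time_s: 5.88
position: [0.5731, -0.1338, 0.1345]
tool_rot: [[-0.122, 0.993, 0.0], [0.993, 0.122, -0.0], [-0.0, 0.0, -1.0]]
ft_force: [-0.8, -0.7, 5.7]
grip_width: 0.041
gripper_force: 2.9
```

Force rose to 5.7 N, so the catch is about 9 mm down. Now I approach the tab along chest +y.

jog_arm(hand=[0.041,0.041,0.041,0.041,0.041], travel=[[-0.0005,0.004,0],[-0.0005,0.004,0],[-0.0005,0.004,0],[-0.0005,0.004,0],[0,0,0]], yaw=[0,0,0,0,0])

```text
time_s: 6.5
position: [0.5716, -0.1188, 0.1348]
tool_rot: [[-0.122, 0.993, 0.002], [0.993, 0.122, -0.002], [-0.003, 0.002, -1.0]]
ft_force: [1.0, -4.9, 6.0]
grip_width: 0.0407
gripper_force: 3.1
```

jog_arm(hand=[0.041,0.041,0.041,0.041,0.041], travel=[[-0.0005,0.004,0],[-0.0005,0.004,0],[-0.0005,0.004,0],[-0.0005,0.004,0],[0,0,0]], yaw=[0,0,0,0,0])

```text
time_s: 7.12
position: [0.5696, -0.1028, 0.1347]
tool_rot: [[-0.122, 0.993, 0.002], [0.993, 0.122, -0.002], [-0.003, 0.001, -1.0]]
ft_force: [0.3, -4.8, 5.7]
grip_width: 0.041
gripper_force: 3.2
```

Run:
```python
from h import *
s=env.observe();print(s["position"],s["ft_force"],s["time_s"],s["wrist_torque"])
w=env.get_image("wrist")[:,:,::-1];d=env.get_image("side")[:,:,::-1]
cv2.imwrite("pics/w3.png",np.hstack([cv2.resize(w,(400,300)),cv2.resize(d[140:260,190:350],(400,300),interpolation=2)]))
```

```text
[ 0.56958893 -0.10280281  0.13473467] [ 0.27484841 -4.82005463  5.7171517 ] 7.125 [-0.77908271  0.06641888  0.09181834]
```

View pics/w3.png

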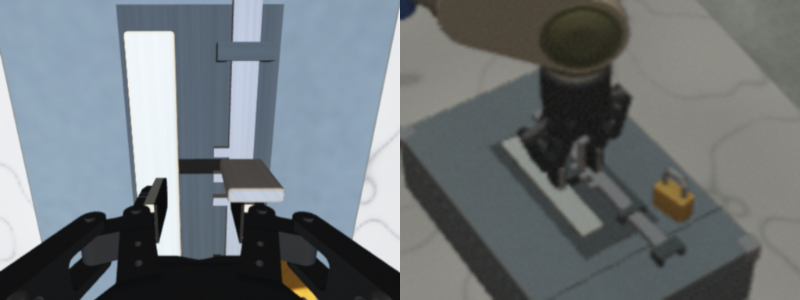

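The wrist half shows the right finger against the tab at (252,180) and the tab drawn well past its earlier place against the guide. Lateral force is steady at about 4.8 N and the paddle is still down, so I keep pushing.

jog_arm(hand=[0.041,0.041,0.041,0.041,0.041], travel=[[-0.0005,0.004,0],[-0.0005,0.004,0],[-0.0005,0.004,0],[-0.0005,0.004,0],[-0.0005,0.004,0]], yaw=[0,0,0,0,0])

```text
time_s: 7.85
position: [0.5671, -0.0832, 0.1348]
tool_rot: [[-0.121, 0.993, 0.002], [0.993, 0.121, -0.003], [-0.003, 0.001, -1.0]]
ft_force: [0.3, -6.3, 5.3]
grip_width: 0.0408
gripper_force: 4.2
```

jog_arm(hand=[0.041,0.041,0.041,0.041,0.041], travel=[[-0.0005,0.004,0],[-0.0005,0.004,0],[-0.0005,0.004,0],[-0.0005,0.004,0],[0,0,0]], yaw=[0,0,0,0,0])

```text
time_s: 8.48
position: [0.5651, -0.0667, 0.1347]
tool_rot: [[-0.122, 0.993, 0.002], [0.993, 0.122, -0.002], [-0.002, 0.001, -1.0]]
ft_force: [-0.5, -4.3, 6.3]
grip_width: 0.0407
gripper_force: 3.2
```

Run:
```python
from h import *
s=env.observe();print(s["position"],s["tool_rot"],s["ft_force"],s["time_s"])
np.savez("pose2",p=s["position"],R=s["tool_rot"])
w=env.get_image("wrist")[:,:,::-1]
cv2.imwrite("pics/w4.png",w)
```

```text
[ 0.56505317 -0.0667456   0.13473549] [[-0.12175606  0.99255883  0.00155889]
 [ 0.99255712  0.12175937 -0.00224148]
 [-0.00241461  0.00127438 -0.99999627]] [-0.47741599 -4.30203615  6.26003149] 8.475
```

View pics/w4.png

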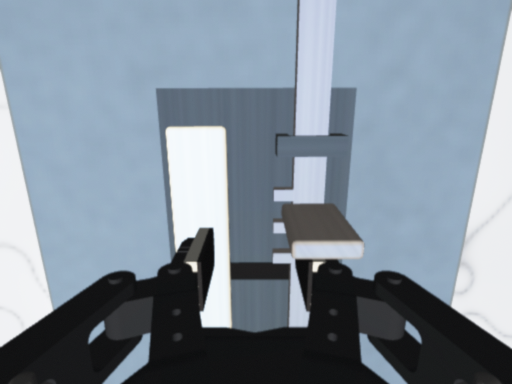

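The wrist view shows the tab's top face at about (292–362, 242–258). The comb teeth are at rows 195, 227 and 258, and the catch bar is at rows 263–279, just past the last tooth. I'll work out the displacement from these.

Run:
```python
from h import *
a=np.deg2rad(6.95);v=np.array([-np.sin(a),np.cos(a)])
g=cv2.cvtColor(cv2.imread("pics/w4.png"),6);print(g[235:268,350]);print(g[185:285,283])
f=lambda n,uv,z:(lambda d:onz("wrist",uv,z,(d["p"],d["R"]))[:2]@v)(np.load(n))
A=f("pose1.npz",(296,133.5),.156);print("front disp",f("pose2.npz",(330,257.5),.156)-A)
print("back disp",f("pose2.npz",(330,242),.156)-f("pose1.npz",(296,123),.156))
for r in(189,200,221,232,253,263,279):print(r,f("pose2.npz",(283,r),.11)-A)
for r in(98,108,111,118,133,140,154,161):print("old",r,f("pose1.npz",(274,r),.11)-A)
```

```text
[ 77  78  78  77  88 116 154 183 196 200 204 208 209 210 211 211 211 211
 212 211 211 209 199 186 173 166 165 165 165 165 165 163 148]
[104  97  84  77 113 180 205 208 208 208 208 208 208 208 208 196 151 113
 100  86  75  71  70  69  68  68  68  67  68  67  66  67  68  67  68  69
  75 109 152 179 188 193 196 203 207 208 207 195 149 114 105 104 104 104
 105 105 104 105 105 105 104 105  99  85  77  75  77 101 159 197 207 208
 208 208 209 208 208 192 123  55  34  33  32  32  31  31  32  31  31  32
  33  31  32  40  65  91 101 103 103 103]
front disp 0.05931609898797903
back disp 0.05850389414639985
189 0.07325469704617726
200 0.06732322887404066
221 0.05564947645121185
232 0.04934360120735143
253 0.036921105874321875
263 0.030820995047885297
279 0.020801129934427287
old 98 0.024746590139346103
old 108 0.016723682074778007
old 111 0.014289777744499105
old 118 0.008561305384719636
old 133 -0.0039518237872766815
old 140 -0.009905124145548089
old 154 -0.022036076057267984
old 161 -0.02821656366195252
```

Bolt displacement is about 58–59 mm, past 54 mm with margin and without hitting the end stop. I back off the tab slightly with the paddle still held down, then lift.

jog_arm(hand=[0.041,0.041,0.041,0.041,0.041], travel=[[0.0003,-0.002,0],[0.0003,-0.002,0],[0,0,0],[0,0,0.003],[0,0,0.004]], yaw=[0,0,0,0,0])

```text
time_s: 9.15
position: [0.5651, -0.0694, 0.1413]
tool_rot: [[-0.122, 0.993, -0.0], [0.993, 0.122, 0.001], [0.001, -0.0, -1.0]]
ft_force: [0.5, 3.0, 2.7]
grip_width: 0.0408
gripper_force: 1.5
```

jog_arm(hand=[0.041,0.041,0.041,0.041,0.041], travel=[[0,0,0.004],[0,0,0.02],[0,0,0.03],[0,0,0.04],[0,0,0]], yaw=[0,0,0,0,0])

```text
time_s: 9.78
position: [0.566, -0.0704, 0.2379]
tool_rot: [[-0.122, 0.993, 0.005], [0.993, 0.122, -0.002], [-0.003, 0.005, -1.0]]
ft_force: [-0.4, 0.0, -0.6]
grip_width: 0.0408
gripper_force: 0.0
```

Run:
```python
from h import *
s=env.observe();print(s["position"],s["ft_force"],s["time_s"])
np.savez("pose3",p=s["position"],R=s["tool_rot"])
w=env.get_image("wrist")[:,:,::-1];d=env.get_image("side")[:,:,::-1]
cv2.imwrite("pics/w5.png",w)
cv2.imwrite("pics/w5c.png",np.hstack([cv2.resize(w,(400,300)),cv2.resize(d[140:260,190:350],(400,300),interpolation=2)]))
```

```text
[ 0.56596951 -0.07037914  0.23790262] [-0.37110866  0.03660671 -0.62907686] 9.775
```

View pics/w5c.png

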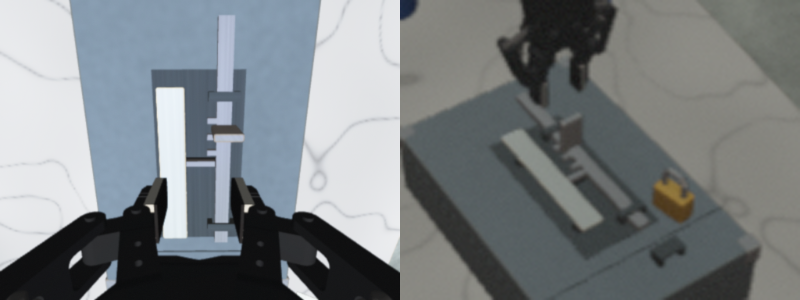

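The bolt's rod end is now clear of the keeper. The paddle is back up, with its arm bar bright and behind the last tooth as it was at the start. The padlock is untouched and the gripper is free, so I'm handing in.

```bash
python3 -c "
from rig import env
print(env.close_job())"
```

```text
the job is handed in; nothing more can be done
None
```

The job is handed in at about 10 s of the 35 s allowed: the bolt was drawn about 58–59 mm (by the wrist camera) with the paddle held down, and the last pictures show the paddle sprung back up behind the last tooth. The padlock stands where it was, and the arm went nowhere near the flask and carton; no verdict came back.

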